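Shut the punch-stand keeper and start its crank bolt

TASK

Make the doming-punch stand ready for carrying: swing its brass keeper bar shut until it clicks home, then start the crank bolt at the end of the bar cleanly by turning it backward (anticlockwise seen from above) until it drops into its thread, and then one full turn forward (clockwise). The program finishes while holding: keep the blue crank knob pinched in the gripper, the bolt one turn in and standing still, the bar still shut. Leave the loose tools and the ring on the bench where they are.

Things in the scene. Friction and masses are not known exactly. Their poses are not given: they have to be found in the camera images.
- stand: fixed wooden punch stand, 100 (its x) x 250 (its y) x 30 mm high, origin at the centre of its underside, z up. Six steel doming punches stand in a row 24 mm to the +x side of the middle line, tops at 66 mm. Keeper hinge at (-25, +90) mm, crank bolt at (-25, -90) mm in its frame.
- keeper_hinge (a point): point on the upright hinge axis of the keeper bar, at the height of the bar's top face (54 mm above the table)
- keeper (a joint): angle of the brass keeper bar, rad: 0 = shut (bar along the stand's -y, from hinge to bolt), grows as it swings out level, clockwise seen from above, towards the stand's -x; stop at 1.7. It stays where it is left. A ball detent resists between about 0.17 and 0.03 (about 2 N at the pin); below that it has clicked home against its stop.
- keeper_pin (a point): centre of the top of the red upright pin on the keeper bar, for pinching or pushing: round, 12 mm diameter, 20 mm tall above the bar, top 74 mm above the table, 95 mm from the hinge axis. The bar is 22 mm wide, underside at 46 mm, top at 54 mm.
- bolt_axis (a point): point on the bolt's upright axis, at table height. The bolt is captive in a round steel boss (42 mm diameter, top at 44 mm). Right-hand thread, 8 mm a turn. Turned forward without having dropped, it binds before sinking 4.5 mm. The hub meets the bar when sunk 20.5 mm. Vertical play in the thread about 1 mm.
- bolt_sink (a joint): how far the bolt has sunk, m. At the start 0 to 0.004, loose on the thread's beginning. Turned backward it creeps up to 0, then, past the thread's beginning (0.5 to 3.4 rad back from the start, different every time), falls freely to about 0.008 if nothing holds it up (a firm grip on the knob does, a light push does not). One forward turn from there gives 0.016.
- crank (a joint): angle of the crank arm about the bolt axis, rad: grows turning forward (clockwise seen from above, sinking). At 0 the arm points along the stand's +x, at 1.57 along its -y (away from the keeper hinge). Turns with about 0.03 N m and stays where it is left. The flat steel arm's top is 84 mm above the table at bolt_sink 0, lower by bolt_sink.
- knob: blue upright knob that revolves freely on the end of the crank arm, 40 mm from the bolt axis: round, 18 mm diameter, 36 mm tall; origin at the centre of its underside (84.5 mm above the table at bolt_sink 0, lower by bolt_sink)
- knob_top (a point): centre of the knob's top face, 120.5 mm above the table at bolt_sink 0, lower by bolt_sink
- ring_band: brass ring band lying flat near the stand's front, 24 mm diameter, 8 mm high, origin under its centre; the keeper bar passes over it
- loose_punch: steel punch lying behind the stand, about 70 mm long along its x, 11 mm thick
- doming_block: brass cube with dimples, 50 mm, origin under its centre
- ring_mandrel: upright steel ring cone, 125 mm tall, foot 56 mm across, origin under its centre
- hammer: hammer lying flat, 220 mm long along its x
- polish_jar: small jar with black cap, 52 mm diameter, 60 mm tall, origin under its centre
- graver: red-handled graver lying flat, 150 mm long along its x

How it is judged:
On the way, in this order (a step that is already met when the one before it is completed fails the run):
1. the keeper bar is shut past its detent, the bolt not yet dropped (value of joint keeper below 0.05 rad and value of joint bolt_sink below 0.005 m), for 0.2 s.
2. the bolt has been turned back past the thread's beginning and has dropped (value of joint bolt_sink above 0.0062 m and value of joint keeper below 0.05 rad), for 0.1 s.
At the end, for the whole second after the job is handed in: The keeper bar is shut (within 0.05 rad), the bolt has sunk 13.6 to 18.3 mm, which is one turn (0.7 to 1.3) past its drop, the crank stands still (under 1 rad/s at every instant), and the fingers hold the blue knob with more than 2 N (value of joint keeper below 0.05 rad and value of joint bolt_sink between 0.0136 and 0.0183 m and velocity of joint crank between -1 and 1 rad/s and contact force between the fingers and knob above 2 N); the arm keeps its last pose, push and grip.
It fails at once if a bystander was pushed more than 25 mm (distance of any of ring_band, loose_punch, doming_block, ring_mandrel, hammer, polish_jar, graver from where it was at the start of the episode above 0.025 m).
It also fails if it takes over 72 s, if anything falls off the work surface, if the arm or the gripper's body presses on something with over 40 N, if the wrist force passes 120 N, or if a joint passes its speed limit or range.

ROBOT

A 6-joint arm with a two-finger parallel gripper is mounted at the origin on the work surface. World frame = base frame: x ahead of the robot, y to its left, z up, the work surface at z = 0. Lengths are in m, angles in rad, forces in N, time in s.
With the tool pointing down it reaches from about 0.35 to 0.775 m from the base axis. Payload 5.5 kg.
Tool frame: the origin (TCP) lies at the very end of the fingers, on their centre line; the grasp point (between the pads) lies 19 mm behind it (robot.grasp_offset is the distance from the TCP to the grasp point, in m); z points along the fingers, y is the line along which they close (so a half turn about z gives the same grasp; the last joint's range is limited). The gripper opens to 85 mm and grips with 20 to 120 N. Pads are 22 mm wide; open, the fingers measure 114 mm over their backs; the gripper's body (76 mm by 85 mm) begins 54 mm behind the grasp point. The pads swing forward as they close: fully open they stand 13 mm farther back than shut.
Start: joints at [1.034, 0.313, 0.046, 1.304, 0, 1.431], TCP at [0.222, 0.53, 0.205] pointing down, gripper open.
Joint ranges: [-2.76, 2.76], [-0.86, 1.69], [-1.03, 1.26], [-2.2, 2.34], [-1.47, 1.5], [-3.14, 3.14]. Speed limits (rad/s): [2.57, 2.57, 3.14, 3.14, 3.14, 3.14].

INTERFACE

Orientations are given as a 3x3 rotation matrix whose columns are the frame's x, y, z axes.
In Python, from workcell import robot, cams gives the robot as it stands.
- The arm moves only by the tool step_arm, never from a script. Its argument "deltas" is a list of rows, each a list of 7 numbers: the shift along the tool's x, y, z in cm, then the turn, a rotation vector about the tool's x, y, z in rad, then the finger opening in cm, from 0 to 8.54. In form: [[tx, ty, tz, ax, ay, az, claw], ...]. A call has 1 to 8 rows; each row shifts and turns the commanded pose from where the row before left it, along the tool's axes as they then stand; what a row does not reach is not made up. A row lasts 1/10 s, in which the tool goes at most 50 mm and 8.59 degrees, less where a joint would pass 70% of its speed; a pose out of reach is approached as far as the arm can. A call is refused whole if a number of a shift passes 5 or a number of a turn 0.15, either way. A call with a gripper value outside its range is refused whole. The fingers move at their own pace and stop on an object; the grip force is fixed at half the most. Time passes only in rows, so rows that do not move let the fingers close. It gives the time, the measured TCP pose, the force, the opening and the grip force at its end, in the units of the state.
- robot.state(): the state, without advancing time (a new reading comes with each control period).
- cams.read_camera(name): name is "scene" or "side" or "wrist"; returns a dict with "pixels" (420x560x3 uint8, red, green, blue), "mtx" (3x3 intrinsics, pixels), "world_to_cam" (4x4, takes a point from world to camera coordinates); the wrist camera has in their place "mount" (4x4, takes a point from camera to tool coordinates, whose origin is the TCP and whose axes are the flange's). Camera axes: x right, y down, z forward; pixel columns grow to the right and rows downward; lengths in m; the calibration is good to about 2 mm. The wrist camera is an equidistant fisheye: a pixel r from the principal point sees the ray r / f radians off the axis. A picture is of the moment at which its call begins: read the wrist's pose just before it. There is no depth.
- robot.job_done(): hands the job in; it is judged then, once.
The state is a dict: "time": time; "q": joint angles; "joint_velocities": joint speeds; "joint_efforts": joint torques, N m; "position": TCP position; "tcp_rot": TCP orientation; "wrist_force": force on the tool from outside, world axes, zero at the start; "ft_torque": the same for the moment, N m; "grip_width": finger opening in m; "gripper_force": force on a finger pad.
Only numpy, scipy, OpenCV 4.12 (cv2) and the standard library are available. Lean on these libraries where they do the work, as an engineer would, in place of code of your own. Each camera call takes 0.05 s, during which the arm holds its last target. There are 200 camera calls.

## Working session

There is one attempt and no reset: what is moved stays moved. The work goes in short steps, Python scripts to look and compute and a tool call to move; the robot and the scene stay as the last step left them, time stands still between calls to the robot, and variables do not carry over. Pictures are saved under pics/ and viewed, at most 10 in all, crops included, and the job is handed in when it is done.

Besides the shell and the picture viewer there is one more tool, called after ">>>" as name(argument=value, ...) on one line, values as JSON. step_arm: Moves the arm, as the interface text tells. Its arguments: {"type":"object","properties":{"deltas":{"type":"array","items":{"type":"array","items":{"type":"number"}}}},"required":["deltas"]}

```bash
mkdir -p pics; ls
python3 - <<'E'
from workcell import robot, cams
import cv2, numpy as np
ims=[]
for n in ["scene","side"]:
    c=cams.read_camera(n); p=c["pixels"]; cv2.imwrite(f"pics/{n}0.png",p[:,:,::-1]); np.savez(f"{n}0.npz",**c)
    print(n,c["mtx"].round(1).tolist(),c["world_to_cam"].round(3).tolist())
s=robot.state(); print(s)
E
```

```text
pics
scene [[518.8, 0.0, 281.8], [0.0, 518.8, 210.3], [0.0, 0.0, 1.0]] [[0.016, 1.0, 0.005, 0.011], [0.574, -0.005, -0.819, -0.214], [-0.819, 0.016, -0.574, 1.903], [0.0, 0.0, 0.0, 1.0]]
side [[481.0, 0.0, 270.9], [0.0, 481.0, 206.7], [0.0, 0.0, 1.0]] [[0.781, -0.624, 0.022, -0.393], [-0.373, -0.495, -0.785, 0.278], [0.501, 0.605, -0.62, 1.037], [0.0, 0.0, 0.0, 1.0]]
{'time': 0.1, 'q': array([1.03439070e+00, 3.13936298e-01, 4.51069399e-02, 1.30357991e+00,
       1.86976816e-05, 1.43118856e+00]), 'joint_velocities': array([ 0.00059778, -0.00033263,  0.00322137,  0.00075334,  0.00056256,
       -0.00175752]), 'joint_efforts': array([ 2.80437569e-03, -4.81725955e+01,  2.99243617e+01,  1.27660934e-02,
       -6.22292191e-05, -2.24752944e-05]), 'position': array([0.22197773, 0.52990401, 0.20399767]), 'tcp_rot': array([[-9.22303133e-01,  3.86466331e-01, -8.40361965e-04],
       [ 3.86467169e-01,  9.22302137e-01, -1.37684519e-03],
       [ 2.42963327e-04, -1.59464094e-03, -9.99998699e-01]]), 'wrist_force': array([-0.5844544 ,  0.28702784, -0.33127943]), 'ft_torque': array([-0.02487412, -0.04252978, -0.03355506]), 'gripper_force': 0.0, 'grip_width': 0.08569910579691829}
```

View pics/scene0.png

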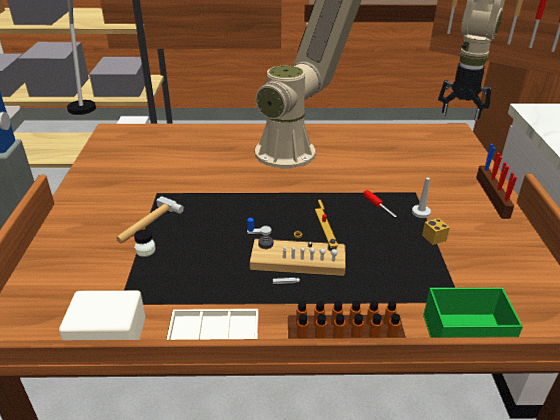

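View pics/side0.png

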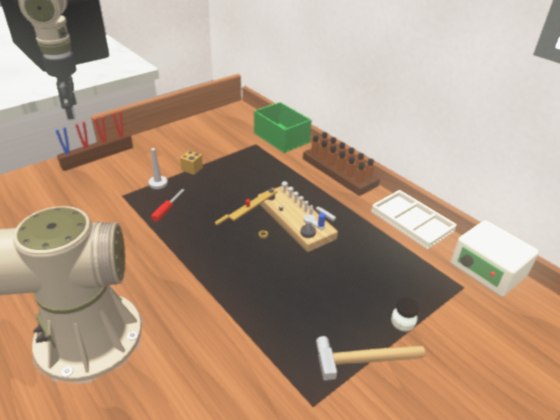

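The stand is at scene (298,257), with the blue knob at (250,225), boss at (266,241) and red pin at (324,217). In the side view the knob is at (322,218) and the pin at (248,203). I'll measure these with colour masks and rays.

```bash
cat > h.py <<'E'
import numpy as np, cv2
def ray(c,u,v):
    M=c["world_to_cam"]; R,t=M[:3,:3],M[:3,3]
    d=R.T@np.linalg.solve(c["mtx"],[u,v,1.]); return -R.T@t,d/np.linalg.norm(d)
def plane(c,u,v,z):
    o,d=ray(c,u,v); return o+d*(z-o[2])/d[2]
def tri(rs):
    A=sum(np.eye(3)-np.outer(d,d) for o,d in rs); b=sum((np.eye(3)-np.outer(d,d))@o for o,d in rs)
    return np.linalg.solve(A,b)
def blob(p,col,box):
    h=cv2.cvtColor(p,cv2.COLOR_RGB2HSV); H,S,V=[h[...,i].astype(int) for i in range(3)]
    m={'blue':(abs(H-115)<15)&(S>130)&(V>60),'red':((H<6)|(H>172))&(S>170)&(V>60)}[col]
    x0,y0,x1,y1=box; k=np.zeros(m.shape,np.uint8); k[y0:y1,x0:x1]=m[y0:y1,x0:x1]
    n,l,st,ce=cv2.connectedComponentsWithStats(k)
    if n<2: return None
    i=1+np.argmax(st[1:,4]); return ce[i],st[i]
E
python3 - <<'E'
from h import *
S=dict(np.load("scene0.npz"));D=dict(np.load("side0.npz"))
for col,bs,bd in [('blue',(235,205,270,250),(305,200,340,240)),('red',(310,205,340,240),(235,190,260,215))]:
    a,b=blob(S["pixels"],col,bs),blob(D["pixels"],col,bd); print(col,a,b)
    if a and b: print(tri([ray(S,*a[0]),ray(D,*b[0])]))
A=cv2.resize(S["pixels"][195:285,230:355],None,fx=6,fy=6,interpolation=cv2.INTER_CUBIC)
B=cv2.resize(D["pixels"][175:255,205:345],None,fx=5.5,fy=5.5,interpolation=cv2.INTER_CUBIC)
cv2.imwrite("pics/a.png",A[:,:,::-1]);cv2.imwrite("pics/b.png",B[:,:,::-1])
E
```

```text
blue (array([250.02222222, 223.77777778]), array([247, 217,   7,  15,  90], dtype=int32)) (array([321.75, 215.75]), array([320, 214,   5,   5,  20], dtype=int32))
[ 0.58539527 -0.10118483  0.10824025]
red (array([324.16666667, 217.33333333]), array([323, 214,   4,   8,  24], dtype=int32)) (array([247.44444444, 201.83333333]), array([246, 199,   4,   7,  18], dtype=int32))
[0.50194307 0.10103759 0.06698195]
```

View pics/a.png

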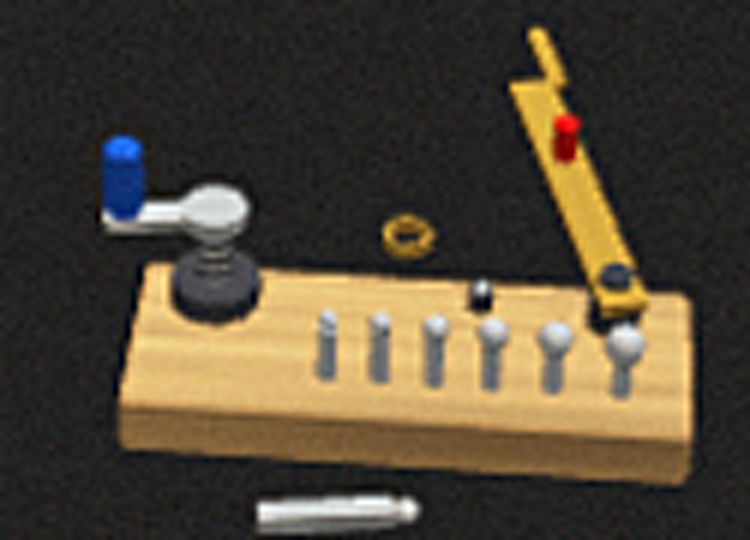

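View pics/b.png

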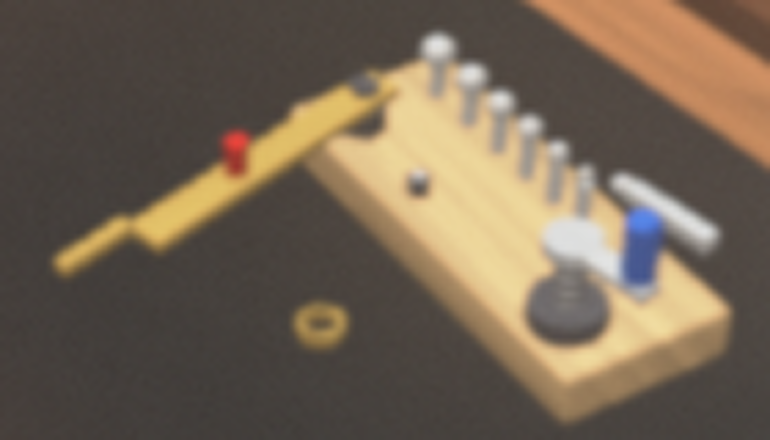

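The crops show the keeper swung out towards the robot, with hub, hinge cap and knob clear. In `a.png`: hub top (215,205), hinge (617,275), knob top (122,148), stand top corners (148,265), (690,295), (688,440), (122,408). In `b.png`: hub (573,238), hinge (364,83).

Run:
```python
from h import *
S=dict(np.load("scene0.npz"));D=dict(np.load("side0.npz"))
sa=lambda u,v:(230+(u+.5)/6-.5,195+(v+.5)/6-.5); sb=lambda u,v:(205+(u+.5)/5.5-.5,175+(v+.5)/5.5-.5)
for n,a,b in [('hub',(215,205),(573,238)),('hinge',(617,275),(364,83)),('knobtop',(122,148),(642,220)),('pintop',(566,124),(236,140)),('ring',(409,236),(320,326)),('boss',(216,280),(568,305))]:
    print(n,tri([ray(S,*sa(*a)),ray(D,*sb(*b))]).round(4))
c=[plane(S,*sa(*p),.03)[:2] for p in [(148,265),(690,295),(688,440),(122,408)]]
print(np.round(c,4)); (x,y),wh,an=cv2.minAreaRect(np.float32(c)*1000);print(x,y,wh,an)
for p,z in[((215,205),.088),((617,275),.056),((122,148),.1185),((409,236),.008),((566,124),.074)]: print(plane(S,*sa(*p),z).round(4))
C=[ (x, y) for x,y in [(0,0)]]
```

```text
hub [ 0.5758 -0.0633  0.0829]
hinge [0.5952 0.1158 0.0582]
knobtop [ 0.5793 -0.1029  0.1174]
pintop [0.5015 0.1    0.0739]
ring [0.4982 0.0279 0.0052]
boss [ 0.5766 -0.0633  0.0411]
[[ 0.5521 -0.0958]
 [ 0.5763  0.1513]
 [ 0.6755  0.139 ]
 [ 0.6523 -0.1043]]
614.2224731445312 22.835845947265625 (248.2801971435547, 100.55953216552734) 84.39730834960938
[ 0.5834 -0.0639  0.088 ]
[0.5942 0.1147 0.056 ]
[ 0.5823 -0.1041  0.1185]
[0.5027 0.0269 0.008 ]
[0.5036 0.0985 0.074 ]
```

>>> step_arm(deltas=[[-3.0, -2.05, 0.6, 0, 0, 0, 6], [-3.0, -2.05, 0.6, 0, 0, 0, 6], [-3.0, -2.05, 0.6, 0, 0, 0, 6], [-3.0, -2.05, 0.6, 0, 0, 0, 6], [-3.0, -2.05, 0.6, 0, 0, 0, 6], [-3.0, -2.05, 0.6, 0, 0, 0, 6], [-3.0, -2.05, 0.6, 0, 0, 0, 6], [-3.0, -2.05, 0.6, 0, 0, 0, 6]])

```text
time: 0.9
position: [0.3805, 0.2849, 0.1563]
tcp_rot: [[-0.922, 0.386, -0.0], [0.386, 0.922, -0.0], [0.0, -0.0, -1.0]]
wrist_force: [0.6, 0.7, -0.0]
grip_width: 0.0602
gripper_force: 0.0
```

>>> step_arm(deltas=[[-3.0, -2.05, 0.6, 0, 0, 0, 6], [-3.0, -2.05, 0.6, 0, 0, 0, 6], [-3.0, -2.05, 0.6, 0, 0, 0, 6], [-3.0, -2.05, 0.6, 0, 0, 0, 6], [-3.0, -2.05, 0.6, 0, 0, 0, 6], [0, 0, 0, 0, 0, -0.14, 6], [0, 0, 0, 0, 0, -0.14, 6], [0, 0, 0, 0, 0, -0.14, 6]])

```text
time: 1.7
position: [0.4787, 0.1332, 0.1262]
tcp_rot: [[-1.0, -0.028, -0.001], [-0.028, 1.0, -0.0], [0.001, 0.0, -1.0]]
wrist_force: [-0.3, 0.3, 1.7]
grip_width: 0.06
gripper_force: 0.0
```

>>> step_arm(deltas=[[0, 0, 0, 0, 0, -0.14, 5], [0, 0, 0, 0, 0, 0, 5], [0, 0, 0, 0, 0, 0, 5]])

```text
time: 2.0
position: [0.4787, 0.1338, 0.1265]
tcp_rot: [[-0.987, -0.159, -0.001], [-0.159, 0.987, 0.0], [0.001, 0.0, -1.0]]
wrist_force: [0.0, 0.4, 0.6]
grip_width: 0.05
gripper_force: 0.0
```

```bash
cat >> h.py <<'E'
def wray(c,st,u,v):
    K=c["mtx"]; x=(u-K[0,2])/K[0,0]; y=(v-K[1,2])/K[1,1]; r=np.hypot(x,y)
    d=np.array([x/r*np.sin(r),y/r*np.sin(r),np.cos(r)]); M=c["mount"]; R=st["tcp_rot"]
    return R@M[:3,3]+st["position"],R@(M[:3,:3]@d)
def wplane(c,st,u,v,z):
    o,d=wray(c,st,u,v); return o+d*(z-o[2])/d[2]
E
python3 - <<'E'
from workcell import robot,cams
from h import *
st=robot.state(); c=cams.read_camera("wrist"); p=c["pixels"]; cv2.imwrite("pics/w1.png",p[:,:,::-1])
print(c["mtx"],c["mount"].round(3))
np.savez("w1.npz",**c,tcp_rot=st["tcp_rot"],position=st["position"])
for col in('red','blue'):
    b=blob(p,col,(0,0,560,420)); print(col,b)
    if b: print(wplane(c,st,*b[0],.066 if col=='red' else .1))
E
```

```text
[[325.1922621    0.         284.17469455]
 [  0.         325.1922621  207.99913104]
 [  0.           0.           1.        ]] [[ 0.001 -0.951 -0.311  0.08 ]
 [ 1.     0.001  0.001 -0.   ]
 [-0.    -0.311  0.951 -0.169]
 [ 0.     0.     0.     1.   ]]
red (array([451.44202899,  60.47101449]), array([ 433,   22,   43,   81, 1380], dtype=int32))
[0.33809273 0.23850452 0.066     ]
blue (array([ 18.59771987, 285.62703583]), array([  3, 270,  32,  32, 614], dtype=int32))
[ 0.57911676 -0.10420476  0.1       ]
```

View pics/w1.png

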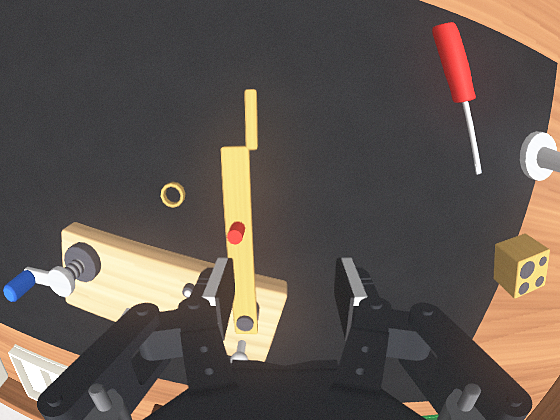

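The wrist view shows the red pin top at about (234,238), the hinge cap at (245,324), the hub at (62,281) and the knob's top near (12,289). The bar lies between the fingers.

Run:
```python
from h import *
c=dict(np.load("w1.npz"))
b=blob(c["pixels"],'red',(215,210,260,260)); print(b)
u,v=b[0]
for n,u,v,z in[('pin',u,v,.064),('hinge',245,324,.058),('hub',62,281,.085),('boss',83,262,.044),('knobtop',12,289,.119)]: print(n,wplane(c,c,u,v,z).round(4))
```

```text
(array([237.39189189, 229.18243243]), array([228, 222,  17,  22, 148], dtype=int32))
pin [0.497  0.1002 0.064 ]
hinge [0.5926 0.1159 0.058 ]
hub [ 0.5688 -0.0562  0.085 ]
boss [ 0.5699 -0.0571  0.044 ]
knobtop [ 0.5685 -0.0933  0.119 ]
```

>>> step_arm(deltas=[[-0.74, -1.83, 0, 0, 0, 0, 5], [-0.74, -1.83, 0, 0, 0, 0, 5], [0, 0, 2.2, 0, 0, 0, 4], [0, 0, 2.2, 0, 0, 0, 3.5], [0, 0, 2.2, 0, 0, 0, 3], [0, 0, 0, 0, 0, 0, 1.8], [0, 0, 0, 0, 0, 0, 1.8], [0, 0, 0, 0, 0, 0, 1.8]])

```text
time: 2.85
position: [0.5004, 0.1003, 0.062]
tcp_rot: [[-0.987, -0.162, 0.002], [-0.162, 0.987, 0.0], [-0.002, -0.0, -1.0]]
wrist_force: [0.2, 0.2, 0.3]
grip_width: 0.018
gripper_force: 0.0
```

Run:
```python
from workcell import robot,cams
from h import *
st=robot.state(); c=cams.read_camera("wrist"); p=c["pixels"]; cv2.imwrite("pics/w2.png",p[:,:,::-1])
b=blob(p,'red',(200,150,360,330)); print(b, st["position"],st["grip_width"],st["wrist_force"])
if b: print(wplane(c,st,*b[0],.066))
```

```text
(array([282.48062016, 243.17829457]), array([272, 235,  22,  22, 258], dtype=int32)) [0.50040868 0.10028165 0.06200561] 0.017965676746612584 [0.21107534 0.18907769 0.32037869]
[0.49499555 0.09833216 0.066     ]
```

View pics/w2.png

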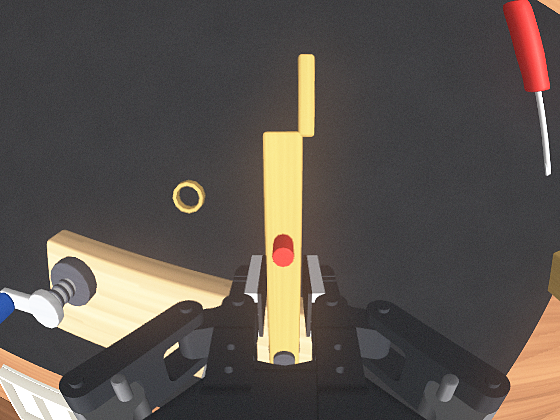

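The pin top is at (283,243) but the pads' outer edge sits near row 256, so the pin is 5–8 mm too far out. I'll shift outward, lower slightly, then swing.

>>> step_arm(deltas=[[0.7, 0, 0.2, 0, 0, 0, 1.8], [0, 0, 0, 0, 0, 0, 1.8], [-0.03, -0.5, 0, 0, 0, -0.05, 1.8], [-0.05, -0.95, 0, 0, 0, -0.1, 1.8], [-0.05, -0.95, 0, 0, 0, -0.1, 1.8], [-0.05, -0.95, 0, 0, 0, -0.1, 1.8], [-0.05, -0.95, 0, 0, 0, -0.1, 1.8], [0, 0, 0, 0, 0, 0, 1.8]])

```text
time: 3.7
position: [0.5097, 0.0588, 0.0592]
tcp_rot: [[-0.818, -0.575, 0.001], [-0.575, 0.818, -0.0], [-0.001, -0.001, -1.0]]
wrist_force: [0.3, 1.0, 0.8]
grip_width: 0.0183
gripper_force: 0.0
```

Run:
```python
from workcell import robot,cams
from h import *
st=robot.state(); c=cams.read_camera("wrist"); p=c["pixels"]; cv2.imwrite("pics/w3.png",p[:,:,::-1])
b=blob(p,'red',(200,150,360,330)); print(b, st["position"],st["grip_width"],st["wrist_force"])
if b: print(wplane(c,st,*b[0],.066))
```

```text
(array([348.58885942, 273.39522546]), array([339, 260,  21,  33, 377], dtype=int32)) [0.50969618 0.05878214 0.05916555] 0.018295758665922014 [0.27785352 1.00898398 0.83268224]
[0.49852826 0.09647874 0.066     ]
```

View pics/w3.png

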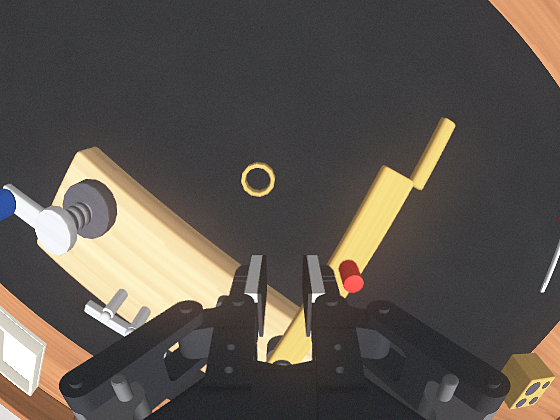

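Run:
```python
import cv2,numpy as np
a=cv2.imread("pics/w2.png")[215:345,220:350]; b=cv2.imread("pics/w3.png")[215:345,230:380]
f=lambda x:cv2.resize((255*(x/255.)**.45).astype(np.uint8),None,fx=2.8,fy=4,interpolation=cv2.INTER_CUBIC)
cv2.imwrite("pics/e.png",np.hstack([f(a),f(b)])[:, :800])
```

```text
(no output)
```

View pics/e.png

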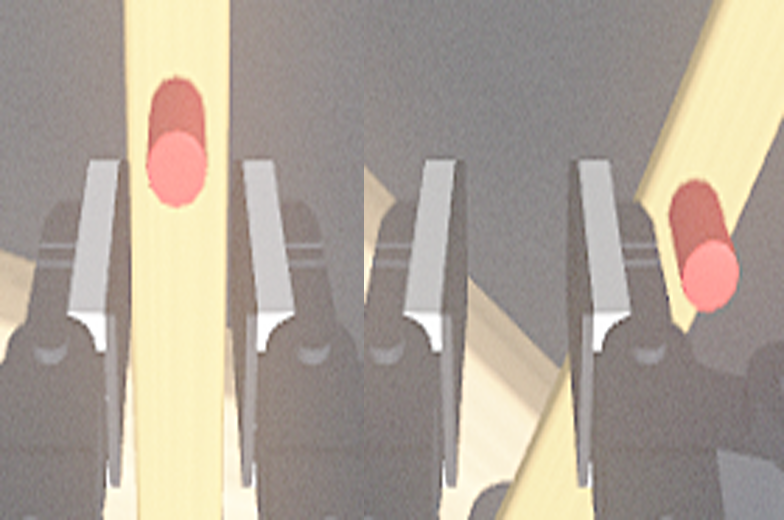

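The pin's lit cap shows that it passed under the fingertips: they stand well behind the TCP when part open. I'll check the tip height in the fixed cameras.

Run:
```python
from workcell import robot,cams
from h import *
st=robot.state(); out=[]
for n,s in(("scene",5),("side",5)):
    c=cams.read_camera(n); p=c["pixels"].copy(); np.savez(n+"1.npz",**c)
    P=[]
    for z in (0,.03):
        X=st["position"]+[0,0,z]; q=c["world_to_cam"][:3,:3]@X+c["world_to_cam"][:3,3]; q=c["mtx"]@q; P.append(q[:2]/q[2])
    u,v=P[0]; x0,y0=int(u)-38,int(v)-55
    im=cv2.resize(p[y0:y0+90,x0:x0+78],None,fx=s,fy=s,interpolation=cv2.INTER_CUBIC)
    im=(255*(im/255.)**.5).astype(np.uint8)
    for i,(u,v) in enumerate(P): cv2.circle(im,(int((u-x0+.5)*s),int((v-y0+.5)*s)),3,((0,255,0),(255,0,255))[i],1)
    out.append(im); print(n,x0,y0,P)
cv2.imwrite("pics/t.png",np.hstack(out)[:,:,::-1])
```

```text
scene 271 165 [array([309.82399303, 220.81074213]), array([310.21811862, 212.05731108])]
side 221 156 [array([259.33829091, 211.25374055]), array([259.42170981, 202.42637346])]
```

View pics/t.png

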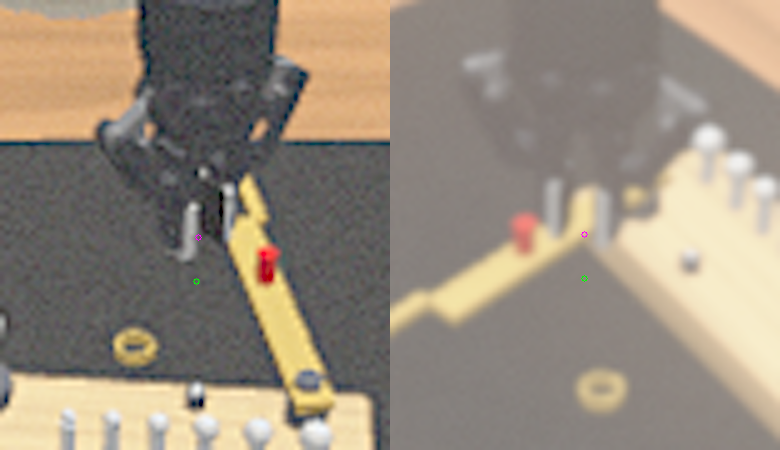

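Tips are about 24 mm above the reported TCP at this opening, so they swept over the pin. I'll lift, go back over the pin, come down 23 mm deeper.

>>> step_arm(deltas=[[0, 0, -2.0, 0, 0, 0, 4], [-0.64, 2.0, 0, 0, 0, 0, 4], [-0.64, 2.0, 0, 0, 0, 0, 4], [0, 0, 0, 0, 0, 0.15, 4], [0, 0, 0, 0, 0, 0.15, 4], [0, 0, 0, 0, 0, 0.15, 4], [0, 0, 2.0, 0, 0, 0, 4], [0, 0, 1.0, 0, 0, 0, 4]])

```text
time: 4.65
position: [0.4955, 0.1001, 0.0479]
tcp_rot: [[-0.987, -0.162, -0.001], [-0.162, 0.987, 0.0], [0.001, 0.0, -1.0]]
wrist_force: [-0.5, 0.4, -0.0]
grip_width: 0.0401
gripper_force: 0.0
```

>>> step_arm(deltas=[[0, 0, 0.6, 0, 0, 0, 3], [0, 0, 0.6, 0, 0, 0, 2.4], [0, 0, 0, 0, 0, 0, 2.0], [0, 0, 0, 0, 0, 0, 1.8]])

```text
time: 5.05
position: [0.4966, 0.0996, 0.037]
tcp_rot: [[-0.987, -0.162, 0.0], [-0.162, 0.987, 0.0], [-0.0, 0.0, -1.0]]
wrist_force: [-0.1, -0.2, 0.3]
grip_width: 0.018
gripper_force: 0.0
```

```bash
cat > look.py <<'E'
from workcell import robot,cams
from h import *
import sys
st=robot.state(); c=cams.read_camera("wrist"); p=c["pixels"]
np.savez("w.npz",**c,tcp_rot=st["tcp_rot"],position=st["position"])
print(st["time"],st["position"].round(4),np.degrees(np.arctan2(st["tcp_rot"][1,1],st["tcp_rot"][0,1])).round(1),st["grip_width"].round(4),st["wrist_force"].round(1),st["q"].round(2))
for col,box in(('red',(180,150,380,400)),('blue',(0,0,560,420))):
    b=blob(p,col,box); print(col,b)
E
python3 look.py
```

```text
Traceback (most recent call last):
  File "look.py", line 6, in <module>
    print(st["time"],st["position"].round(4),np.degrees(np.arctan2(st["tcp_rot"][1,1],st["tcp_rot"][0,1])).round(1),st["grip_width"].round(4),st["wrist_force"].round(1),st["q"].round(2))
                                                                                                                    ^^^^^^^^^^^^^^^^^^^^^^
AttributeError: 'float' object has no attribute 'round'
```

>>> step_arm(deltas=[[0, 0, 0, 0, 0, 0, 1.0], [0, 0, 0, 0, 0, 0, 1.0], [0, 0, 0, 0, 0, 0, 1.0]])

```text
time: 5.4
position: [0.4969, 0.0996, 0.0373]
tcp_rot: [[-0.987, -0.162, 0.001], [-0.162, 0.987, 0.0], [-0.001, -0.0, -1.0]]
wrist_force: [-0.7, -1.0, 2.3]
grip_width: 0.0105
gripper_force: 21.1
```

```bash
sed -i 's/st\["grip_width"\].round(4)/round(st["grip_width"],4)/' look.py; python3 look.py
```

```text
5.4 [0.4969 0.0996 0.0373] 99.3 0.0105 [-0.7 -1.   2.3] [ 0.04  0.3  -0.41  0.86  0.   -0.12]
red (array([284.51308901, 270.16753927]), array([274, 259,  22,  34, 382], dtype=int32))
blue None
```

>>> step_arm(deltas=[[0, 0, 0, 0, 0, 0, 1.4], [-0.03, -0.5, 0, 0, 0, -0.05, 1.4], [-0.05, -0.95, 0, 0, 0, -0.1, 1.4], [-0.05, -0.95, 0, 0, 0, -0.1, 1.4], [-0.05, -0.95, 0, 0, 0, -0.1, 1.4], [-0.05, -0.95, 0, 0, 0, -0.1, 1.4], [-0.05, -0.95, 0, 0, 0, -0.1, 1.4], [0, 0, 0, 0, 0, 0, 1.4]])

```text
time: 6.25
position: [0.5193, 0.0519, 0.0367]
tcp_rot: [[-0.757, -0.654, 0.0], [-0.654, 0.757, -0.0], [-0.0, -0.0, -1.0]]
wrist_force: [-0.4, -0.0, 0.2]
grip_width: 0.0138
gripper_force: 0.0
```

```bash
python3 look.py
```

```text
6.25 [0.5193 0.0519 0.0367] 130.8 0.0138 [-0.4 -0.   0.2] [-0.05  0.33 -0.37  0.87 -0.   -0.77]
red (array([281.90750436, 276.0017452 ]), array([271, 259,  24,  38, 573], dtype=int32))
blue (array([  0., 181.]), array([  0, 177,   1,   9,   9], dtype=int32))
```

>>> step_arm(deltas=[[-0.08, -0.95, 0, 0, 0, -0.1, 1.4], [-0.08, -0.95, 0, 0, 0, -0.1, 1.4], [-0.08, -0.95, 0, 0, 0, -0.1, 1.4], [-0.08, -0.95, 0, 0, 0, -0.1, 1.4], [-0.08, -0.95, 0, 0, 0, -0.1, 1.4], [-0.05, -0.7, 0, 0, 0, -0.07, 1.4], [0, 0, 0, 0, 0, 0, 1.4]])

```text
time: 7.0
position: [0.5655, 0.0252, 0.0367]
tcp_rot: [[-0.285, -0.958, 0.0], [-0.958, 0.285, 0.0], [-0.0, -0.0, -1.0]]
wrist_force: [0.4, -0.3, -1.1]
grip_width: 0.0137
gripper_force: 0.0
```

```bash
python3 look.py
```

```text
7.0 [0.5655 0.0252 0.0367] 163.4 0.0137 [ 0.4 -0.3 -1.1] [-0.1   0.4  -0.26  0.91  0.   -1.38]
red (array([284.68458781, 266.17921147]), array([272, 253,  24,  37, 279], dtype=int32))
blue (array([141.44198312,  12.51582278]), array([  96,    0,   81,   33, 1896], dtype=int32))
```

>>> step_arm(deltas=[[-0.02, -0.48, 0, 0, 0, -0.05, 1.4], [-0.02, -0.48, 0, 0, 0, -0.05, 1.4], [-0.02, -0.48, 0, 0, 0, -0.05, 1.4], [0, 0, 0, 0, 0, 0, 1.4]])

```text
time: 7.45
position: [0.5789, 0.0226, 0.0367]
tcp_rot: [[-0.139, -0.99, -0.0], [-0.99, 0.139, 0.0], [-0.0, 0.0, -1.0]]
wrist_force: [0.5, -0.1, 0.7]
grip_width: 0.014
gripper_force: 0.0
```

>>> step_arm(deltas=[[-0.01, -0.3, 0, 0, 0, -0.03, 1.4], [0, -0.2, 0, 0, 0, 0, 1.4], [0, -0.1, 0, 0, 0, 0, 1.4]])

```text
time: 7.75
position: [0.5849, 0.0219, 0.0368]
tcp_rot: [[-0.109, -0.994, -0.0], [-0.994, 0.109, 0.0], [-0.0, 0.0, -1.0]]
wrist_force: [0.5, 0.1, -0.1]
grip_width: 0.0138
gripper_force: 0.2
```

>>> step_arm(deltas=[[0, -0.15, 0, 0, 0, 0, 1.4], [0, -0.1, 0, 0, 0, 0, 1.4]])

```text
time: 7.95
position: [0.5854, 0.0218, 0.0365]
tcp_rot: [[-0.108, -0.994, -0.004], [-0.994, 0.108, 0.001], [-0.0, 0.004, -1.0]]
wrist_force: [-7.7, 1.3, 5.4]
grip_width: 0.0145
gripper_force: 3.7
```

>>> step_arm(deltas=[[0, -0.1, 0, 0, 0, 0, 1.4], [0, 0, 0, 0, 0, 0, 1.4], [0, 0, 0, 0, 0, 0, 1.4]])

```text
time: 8.25
position: [0.5854, 0.0218, 0.0364]
tcp_rot: [[-0.108, -0.994, -0.006], [-0.994, 0.108, 0.001], [-0.0, 0.006, -1.0]]
wrist_force: [-8.0, 1.8, 5.3]
grip_width: 0.014
gripper_force: 4.0
```

```bash
python3 look.py
python3 - <<'E'
from workcell import cams
from h import *
c=cams.read_camera("scene"); np.savez("scene2.npz",**c); b=blob(c["pixels"],'red',(270,205,345,260)); print(b)
b=blob(c["pixels"],'blue',(220,190,300,250)); print(b)
d=cams.read_camera("side"); np.savez("side2.npz",**d); print(blob(d["pixels"],'red',(235,180,320,250)),blob(d["pixels"],'blue',(290,190,350,250)))
E
```

```text
8.25 [0.5854 0.0218 0.0364] 173.8 0.014 [-8.   1.8  5.3] [-0.1   0.44 -0.2   0.94  0.   -1.56]
red (array([289.4787234 , 266.71276596]), array([275, 253,  25,  33, 188], dtype=int32))
blue (array([265.70703125,   3.28125   ]), array([247,   0,  38,   9, 256], dtype=int32))
None
(array([250.02222222, 223.77777778]), array([247, 217,   7,  15,  90], dtype=int32))
None (array([321.69565217, 216.08695652]), array([320, 214,   5,   6,  23], dtype=int32))
```

>>> step_arm(deltas=[[0, 0.15, 0, 0, 0, 0, 1.8], [0, 0, -2.5, 0, 0, 0, 1.8], [0, 0, -5, 0, 0, 0, 2.5], [0, 0, -5, 0, 0, 0, 3.2], [4, 0, 0, 0, 0, 0, 3.6], [3, 0, 0, 0, 0, 0, 4]])

```text
time: 9.0
position: [0.5819, -0.0493, 0.1647]
tcp_rot: [[-0.106, -0.994, 0.007], [-0.994, 0.106, -0.002], [0.001, -0.007, -1.0]]
wrist_force: [0.1, -0.9, -0.7]
grip_width: 0.0398
gripper_force: 0.0
```

```bash
python3 look.py
python3 - <<'E'
from workcell import cams
from h import *
c=cams.read_camera("scene"); np.savez("scene2.npz",**c); d=cams.read_camera("side"); np.savez("side2.npz",**d)
a=blob(c["pixels"],'red',(270,205,345,260));b=blob(d["pixels"],'red',(235,180,320,250)); print(a,b)
if a and b: print(tri([ray(c,*a[0]),ray(d,*b[0])]))
if a: print(plane(c,*a[0],.064))
if b: print(plane(d,*b[0],.064))
print(blob(c["pixels"],'blue',(220,190,300,250)))
E
```

```text
9.0 [ 0.5819 -0.0493  0.1647] 173.9 0.0398 [ 0.1 -0.9 -0.7] [-0.22  0.34 -0.02  1.21 -0.   -1.69]
red (array([294.4, 270.2]), array([292, 269,   5,   4,  10], dtype=int32))
blue (array([281.0587156 , 141.69357798]), array([269, 128,  25,  28, 545], dtype=int32))
(array([297.16, 235.8 ]), array([295, 233,   5,   7,  25], dtype=int32)) (array([289.66666667, 204.5       ]), array([289, 203,   2,   4,   6], dtype=int32))
[0.58602245 0.02217488 0.06735857]
[0.58362763 0.02070348 0.064     ]
[0.5891131  0.02793116 0.064     ]
(array([250.02222222, 223.77777778]), array([247, 217,   7,  15,  90], dtype=int32))
```

Run:
```python
from h import *
c=dict(np.load("w.npz")); p=c["pixels"]
print(wplane(c,c,281.06,141.7,.104))
cv2.imwrite("pics/k.png",cv2.resize(p[100:330,180:400],None,fx=2.5,fy=2.5)[:,:,::-1])
```

```text
[ 0.57844886 -0.10348684  0.104     ]
```

View pics/k.png

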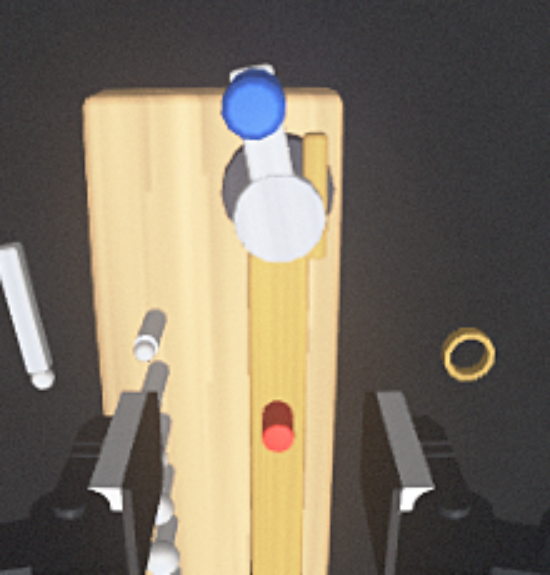

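The bar lies in line under the hub. Hub centre at crop (281,219), knob top at (254,106).

Run:
```python
from h import *
c=dict(np.load("w.npz")); f=lambda u,v,z:wplane(c,c,180+(u+.5)/2.5-.5,100+(v+.5)/2.5-.5,z).round(4)
k=f(254,106,.1185);h=f(281,219,.085);b=f(278,187,.044);pn=f(278,437,.074)
print(k,h,b,pn,np.linalg.norm((k-h)[:2]),np.degrees(np.arctan2(*(k-h)[1::-1])))
```

```text
[ 0.5779 -0.1048  0.1185] [ 0.5742 -0.0646  0.085 ] [ 0.5744 -0.0661  0.044 ] [0.5832 0.0196 0.074 ] 0.04036991454040991 -84.74132377728549
```

>>> step_arm(deltas=[[0, 0, 0, 0, 0, 0.147, 4], [0, 0, 0, 0, 0, 0.147, 4], [0, 0, 0, 0, 0, 0.147, 4], [0, 0, 0, 0, 0, 0.147, 4], [0, 0, 0, 0, 0, 0.147, 4], [0, 0, 0, 0, 0, 0.147, 4], [0, 0, 0, 0, 0, 0.147, 4], [0, 0, 0, 0, 0, 0.147, 4]])

```text
time: 9.95
position: [0.5799, -0.0472, 0.1615]
tcp_rot: [[-0.961, -0.278, 0.0], [-0.278, 0.961, 0.0], [-0.0, 0.0, -1.0]]
wrist_force: [0.9, 0.5, 0.3]
grip_width: 0.0402
gripper_force: 0.0
```

>>> step_arm(deltas=[[0, 0, 0, 0, 0, 0.147, 4], [0, 0, 0, 0, 0, 0.147, 4], [0, 0, 0, 0, 0, 0.147, 4], [0, 0, 0, 0, 0, 0.147, 4], [0, 0, 0, 0, 0, 0.147, 4], [0, 0, 0, 0, 0, 0.147, 4], [0, 0, 0, 0, 0, 0.147, 4], [0, 0, 0, 0, 0, 0.147, 4]])

```text
time: 10.75
position: [0.5799, -0.0472, 0.1615]
tcp_rot: [[-0.626, 0.78, 0.0], [0.78, 0.626, 0.0], [0.0, 0.0, -1.0]]
wrist_force: [-0.4, 0.8, 0.3]
grip_width: 0.04
gripper_force: 0.0
```

>>> step_arm(deltas=[[0, 0, 0, 0, 0, 0.147, 4], [0, 0, 0, 0, 0, 0.147, 4], [0, 0, 0, 0, 0, 0.147, 4], [0, 0, 0, 0, 0, 0.147, 4], [-2.6, 0, 0, 0, 0, 0, 4], [-2.6, 0, 0, 0, 0, 0, 4], [0, 0, 0, 0, 0, 0, 4]])

```text
time: 11.45
position: [0.5853, -0.1016, 0.1614]
tcp_rot: [[-0.092, 0.996, 0.001], [0.996, 0.092, -0.001], [-0.001, 0.001, -1.0]]
wrist_force: [-0.9, -0.4, 0.0]
grip_width: 0.0404
gripper_force: 0.0
```

```bash
python3 look.py
python3 - <<'E'
from h import *
c=dict(np.load("w.npz"));b=blob(c["pixels"],'blue',(0,0,560,420))
w=wplane(c,c,*b[0],.108); print(w, c["tcp_rot"].T@(w-c["position"]))
for t in [(.5788,-.1025)]: print(c["tcp_rot"].T@(np.array([*t,.068])-c["position"]))
E
```

```text
11.45 [ 0.5853 -0.1016  0.1614] 5.3 0.0404 [-0.9 -0.4  0. ] [-0.31  0.36  0.01  1.22 -0.    1.17]
red None
blue (array([274.76520509, 217.0466761 ]), array([262, 199,  26,  36, 707], dtype=int32))
[ 0.57836214 -0.1023431   0.108     ] [-3.04283726e-05 -7.03715075e-03  5.33990270e-02]
[-0.00019657 -0.00664381  0.09339945]
```

>>> step_arm(deltas=[[0.1, -0.68, 0, 0, 0, 0, 4], [0, 0, 3, 0, 0, 0, 4], [0, 0, 3, 0, 0, 0, 4], [0, 0, 2, 0, 0, 0, 3.5], [0, 0, 1.3, 0, 0, 0, 3], [0, 0, 0, 0, 0, 0, 2.4], [0, 0, 0, 0, 0, 0, 2.2]])

```text
time: 12.2
position: [0.5779, -0.0991, 0.0694]
tcp_rot: [[-0.095, 0.996, 0.001], [0.996, 0.095, 0.0], [-0.0, 0.001, -1.0]]
wrist_force: [0.8, -0.1, 0.0]
grip_width: 0.022
gripper_force: 0.0
```

```bash
cat > kn.py <<'E'
import look
from look import *
o=[]
for n,box in(("scene",(210,190,310,260)),("side",(270,180,360,260))):
    c=cams.read_camera(n); np.savez(n+"k.npz",**c); b=blob(c["pixels"],'blue',box); print(n,b); o.append((c,b))
if all(b for c,b in o): print(tri([ray(c,*b[0]) for c,b in o]))
E
python3 kn.py
```

```text
12.2 [ 0.5779 -0.0991  0.0694] 5.4 0.022 [ 0.8 -0.1  0. ] [-0.31  0.41 -0.16  1.    0.    1.17]
red None
blue (array([284.7992008 , 286.32967033]), array([ 266,  254,   39,   64, 2002], dtype=int32))
scene (array([248.05882353, 226.11764706]), array([247, 219,   6,  13,  17], dtype=int32))
side (array([323.08333333, 215.16666667]), array([322, 213,   3,   5,  12], dtype=int32))
[ 0.59103261 -0.10368079  0.10672417]
```

>>> step_arm(deltas=[[0.02, 0.44, 0, 0, 0, -0.12, 2.2], [0.02, 0.44, 0, 0, 0, -0.12, 2.2], [0.02, 0.44, 0, 0, 0, -0.12, 2.2], [0.02, 0.44, 0, 0, 0, -0.12, 2.2], [0, 0, 0, 0, 0, 0, 2.2]])

```text
time: 12.85
position: [0.5953, -0.0943, 0.0699]
tcp_rot: [[-0.543, 0.839, 0.002], [0.839, 0.543, -0.0], [-0.002, 0.001, -1.0]]
wrist_force: [-0.0, -0.1, 0.2]
grip_width: 0.0219
gripper_force: 0.0
```

```bash
python3 look.py
```

```text
12.85 [ 0.5953 -0.0943  0.0699] 32.9 0.0219 [-0.  -0.1  0.2] [-0.29  0.43 -0.12  1.02  0.    0.71]
red None
blue (array([280.32316158, 284.71035518]), array([ 261,  253,   39,   63, 1999], dtype=int32))
```

>>> step_arm(deltas=[[0.02, 0.44, 0, 0, 0, -0.12, 2.2], [0.02, 0.44, 0, 0, 0, -0.12, 2.2], [0.02, 0.44, 0, 0, 0, -0.12, 2.2], [0.02, 0.44, 0, 0, 0, -0.12, 2.2], [0, 0, 0, 0, 0, 0, 2.2]])

```text
time: 13.4
position: [0.6069, -0.0816, 0.0693]
tcp_rot: [[-0.869, 0.496, 0.001], [0.496, 0.869, -0.0], [-0.001, 0.0, -1.0]]
wrist_force: [0.6, 0.3, 0.7]
grip_width: 0.022
gripper_force: 0.0
```

```bash
python3 look.py
```

```text
13.4 [ 0.6069 -0.0816  0.0693] 60.3 0.022 [0.6 0.3 0.7] [-0.26  0.45 -0.09  1.03  0.    0.25]
red None
blue (array([280.23915187, 286.43786982]), array([ 261,  254,   39,   64, 2028], dtype=int32))
```

>>> step_arm(deltas=[[0.02, 0.44, 0, 0, 0, -0.12, 2.2], [0.02, 0.44, 0, 0, 0, -0.12, 2.2], [0.02, 0.44, 0, 0, 0, -0.12, 2.2], [0, 0, 0, 0, 0, 0, 2.2]])

```text
time: 13.85
position: [0.6111, -0.0692, 0.0691]
tcp_rot: [[-0.987, 0.159, 0.001], [0.159, 0.987, 0.0], [-0.001, 0.0, -1.0]]
wrist_force: [-0.5, 0.2, 0.6]
grip_width: 0.0221
gripper_force: 0.0
```

```bash
python3 look.py
```

```text
13.85 [ 0.6111 -0.0692  0.0691] 80.8 0.0221 [-0.5  0.2  0.6] [-0.24  0.46 -0.08  1.03  0.   -0.08]
red None
blue (array([280.55747768, 290.58537946]), array([ 261,  255,   40,   64, 1792], dtype=int32))
```

>>> step_arm(deltas=[[0.02, 0.44, 0, 0, 0, -0.12, 2.2], [0.02, 0.44, 0, 0, 0, -0.12, 2.2], [0.02, 0.44, 0, 0, 0, -0.12, 2.2], [0, 0, 0, 0, 0, 0, 2.2]])

```text
time: 14.3
position: [0.6106, -0.0559, 0.0688]
tcp_rot: [[-0.98, -0.198, -0.0], [-0.198, 0.98, 0.0], [-0.0, 0.0, -1.0]]
wrist_force: [0.8, 0.2, -0.1]
grip_width: 0.0219
gripper_force: 0.0
```

```bash
python3 look.py
```

```text
14.3 [ 0.6106 -0.0559  0.0688] 101.4 0.0219 [ 0.8  0.2 -0.1] [-0.22  0.46 -0.08  1.03  0.   -0.42]
red None
blue (array([281.38572642, 288.48768054]), array([ 262,  254,   38,   55, 1177], dtype=int32))
```

>>> step_arm(deltas=[[0.02, 0.44, 0, 0, 0, -0.12, 2.2], [0.02, 0.44, 0, 0, 0, -0.12, 2.2], [0.02, 0.44, 0, 0, 0, -0.12, 2.2], [0, 0, 0, 0, 0, 0, 2.2]])

```text
time: 14.75
position: [0.6061, -0.0439, 0.069]
tcp_rot: [[-0.848, -0.531, 0.0], [-0.531, 0.848, 0.0], [-0.0, -0.0, -1.0]]
wrist_force: [0.2, 0.2, -0.3]
grip_width: 0.0224
gripper_force: 0.0
```

```bash
python3 look.py
```

```text
14.75 [ 0.6061 -0.0439  0.069 ] 122.0 0.0224 [ 0.2  0.2 -0.3] [-0.2   0.45 -0.1   1.02  0.   -0.76]
red (array([378. , 262.5]), array([378, 262,   1,   2,   2], dtype=int32))
blue (array([280.97892888, 288.83933275]), array([ 262,  254,   37,   55, 1139], dtype=int32))
```

Run:
```python
from workcell import cams
from h import *
c=dict(np.load("w.npz")); 
def st(p,box):
    x0,y0,x1,y1=box; q=p[y0:y1,x0:x1].astype(int); m=((q[...,2]>q[...,0]*1.5+8)).astype(np.uint8)
    n,l,s,ce=cv2.connectedComponentsWithStats(m); i=1+np.argmax(s[1:,4]); return ce[i]+[x0,y0],s[i]+[x0,y0,0,0,0]
print(st(c["pixels"],(180,200,380,400)))
col=c["pixels"][240:325:5,281]; print(col.tolist())
o=[]
for n,box in(("scene",(220,190,310,260)),("side",(270,170,360,260))):
    d=cams.read_camera(n); b=st(d["pixels"],box); print(n,b); o.append(ray(d,*b[0]))
print(tri(o))
```

```text
(array([280.39128095, 278.88213132]), array([ 261,  248,   39,   61, 1858]))
[[242, 244, 248], [243, 245, 249], [88, 96, 152], [82, 93, 151], [83, 95, 153], [80, 91, 150], [79, 90, 151], [73, 90, 154], [80, 121, 222], [96, 153, 251], [92, 152, 250], [85, 146, 249], [88, 149, 249], [83, 145, 249], [60, 57, 63], [140, 141, 143], [234, 238, 244]]
scene (array([273.35443038, 232.67088608]), array([270, 226,   8,  14,  79]))
side (array([313.53030303, 203.34848485]), array([311, 198,   7,  13,  66]))
[ 0.61234404 -0.04119305  0.0984294 ]
```

The wrist blob's lower edge rose from 319 to 309, the knob shrank, and its triangulated height is 8–10 mm lower: the bolt has dropped. I'll lower and pinch.

>>> step_arm(deltas=[[0, 0, 0.4, 0, 0, 0, 2.2], [0, 0, 0.3, 0, 0, 0, 2.2], [0, 0, 0, 0, 0, 0, 1.8], [0, 0, 0, 0, 0, 0, 1.2], [0, 0, 0, 0, 0, 0, 1.2], [0, 0, 0, 0, 0, 0, 1.2]])

```text
time: 15.5
position: [0.6057, -0.0439, 0.0615]
tcp_rot: [[-0.846, -0.534, -0.001], [-0.534, 0.846, 0.0], [0.001, 0.001, -1.0]]
wrist_force: [-0.8, -0.8, -2.0]
grip_width: 0.0158
gripper_force: 58.5
```

```bash
python3 look.py
```

```text
15.5 [ 0.6057 -0.0439  0.0615] 122.3 0.0158 [-0.8 -0.8 -2. ] [-0.2   0.45 -0.11  1.01 -0.   -0.77]
red None
blue (array([284.72245179, 294.78787879]), array([ 266,  258,   37,   61, 1452], dtype=int32))
```

>>> step_arm(deltas=[[0.025, -0.44, 0.015, 0, 0, 0.12, 1.2], [0.025, -0.44, 0.015, 0, 0, 0.12, 1.2], [0.025, -0.44, 0.015, 0, 0, 0.12, 1.2], [0.025, -0.44, 0.015, 0, 0, 0.12, 1.2], [0.025, -0.44, 0.015, 0, 0, 0.12, 1.2]])

```text
time: 16.05
position: [0.6116, -0.0643, 0.0608]
tcp_rot: [[-0.999, 0.041, -0.0], [0.041, 0.999, 0.001], [0.0, 0.001, -1.0]]
wrist_force: [-0.5, 0.6, -2.1]
grip_width: 0.016
gripper_force: 58.5
```

```bash
python3 look.py
```

```text
16.05 [ 0.6116 -0.0643  0.0608] 87.6 0.016 [-0.5  0.6 -2.1] [-0.24  0.47 -0.09  1.02  0.   -0.19]
red None
blue (array([284.82553191, 292.06382979]), array([ 267,  256,   36,   63, 1645], dtype=int32))
```

>>> step_arm(deltas=[[0.025, -0.44, 0.015, 0, 0, 0.12, 1.2], [0.025, -0.44, 0.015, 0, 0, 0.12, 1.2], [0.025, -0.44, 0.015, 0, 0, 0.12, 1.2], [0.025, -0.44, 0.015, 0, 0, 0.12, 1.2], [0.025, -0.44, 0.015, 0, 0, 0.12, 1.2], [0.025, -0.44, 0.015, 0, 0, 0.12, 1.2], [0.025, -0.44, 0.015, 0, 0, 0.12, 1.2], [0.025, -0.44, 0.015, 0, 0, 0.12, 1.2]])

```text
time: 16.9
position: [0.5954, -0.0942, 0.0599]
tcp_rot: [[-0.541, 0.841, 0.001], [0.841, 0.541, 0.001], [0.0, 0.001, -1.0]]
wrist_force: [0.5, 0.9, -1.9]
grip_width: 0.0159
gripper_force: 58.6
```

>>> step_arm(deltas=[[0.025, -0.44, 0.015, 0, 0, 0.12, 1.2], [0.025, -0.44, 0.015, 0, 0, 0.12, 1.2], [0.025, -0.44, 0.015, 0, 0, 0.12, 1.2], [0.025, -0.44, 0.015, 0, 0, 0.12, 1.2], [0.025, -0.44, 0.015, 0, 0, 0.12, 1.2], [0.025, -0.44, 0.015, 0, 0, 0.12, 1.2], [0.025, -0.44, 0.015, 0, 0, 0.12, 1.2], [0.025, -0.44, 0.015, 0, 0, 0.12, 1.2]])

```text
time: 17.7
position: [0.5616, -0.0976, 0.0588]
tcp_rot: [[0.379, 0.925, 0.001], [0.925, -0.379, -0.0], [0.0, 0.001, -1.0]]
wrist_force: [0.9, -0.3, -2.1]
grip_width: 0.0159
gripper_force: 58.6
```

```bash
python3 look.py
```

```text
17.7 [ 0.5616 -0.0976  0.0588] -22.3 0.0159 [ 0.9 -0.3 -2.1] [-0.31  0.39 -0.22  0.96  0.    1.65]
red None
blue (array([284.07459677, 287.61743952]), array([ 266,  255,   37,   64, 1984], dtype=int32))
```

>>> step_arm(deltas=[[0.025, -0.44, 0.015, 0, 0, 0.12, 1.2], [0.025, -0.44, 0.015, 0, 0, 0.12, 1.2], [0.025, -0.44, 0.015, 0, 0, 0.12, 1.2], [0.025, -0.44, 0.015, 0, 0, 0.12, 1.2], [0.025, -0.44, 0.015, 0, 0, 0.12, 1.2], [0.025, -0.44, 0.015, 0, 0, 0.12, 1.2], [0.025, -0.44, 0.015, 0, 0, 0.12, 1.2], [0.025, -0.44, 0.015, 0, 0, 0.12, 1.2]])

```text
time: 18.55
position: [0.5397, -0.0718, 0.0576]
tcp_rot: [[0.975, 0.222, 0.001], [0.222, -0.975, -0.0], [0.001, 0.001, -1.0]]
wrist_force: [0.9, -0.8, -2.0]
grip_width: 0.0161
gripper_force: 58.6
```

```bash
python3 look.py; python3 -c "
import numpy as np
a=np.arange(0,25)*.13; P=-3.95*np.c_[np.cos(a),np.sin(a)]
print(np.diff(P,axis=0).round(2).tolist())"
```

```text
18.55 [ 0.5397 -0.0718  0.0576] -77.2 0.0161 [ 0.9 -0.8 -2. ] [-0.28  0.34 -0.29  0.94 -0.    2.64]
red None
blue (array([284.10932798, 287.61935807]), array([ 266,  255,   37,   64, 1994], dtype=int32))
[[0.03, -0.51], [0.1, -0.5], [0.16, -0.49], [0.23, -0.46], [0.28, -0.43], [0.34, -0.39], [0.38, -0.34], [0.42, -0.29], [0.46, -0.23], [0.48, -0.17], [0.5, -0.1], [0.51, -0.04], [0.51, 0.03], [0.5, 0.09], [0.49, 0.16], [0.46, 0.22], [0.43, 0.28], [0.39, 0.33], [0.34, 0.38], [0.29, 0.42], [0.24, 0.46], [0.17, 0.48], [0.11, 0.5], [0.04, 0.51]]
```

>>> step_arm(deltas=[[0.03, -0.51, 0.017, 0, 0, 0, 1.2], [0.1, -0.5, 0.017, 0, 0, 0, 1.2], [0.16, -0.49, 0.017, 0, 0, 0, 1.2], [0.23, -0.46, 0.017, 0, 0, 0, 1.2], [0.28, -0.43, 0.017, 0, 0, 0, 1.2], [0.34, -0.39, 0.017, 0, 0, 0, 1.2], [0.38, -0.34, 0.017, 0, 0, 0, 1.2], [0.42, -0.29, 0.017, 0, 0, 0, 1.2]])

```text
time: 19.4
position: [0.5509, -0.0342, 0.0561]
tcp_rot: [[0.975, 0.223, 0.0], [0.223, -0.975, -0.0], [-0.0, 0.0, -1.0]]
wrist_force: [2.2, -2.7, -1.7]
grip_width: 0.0157
gripper_force: 58.6
```

>>> step_arm(deltas=[[0.46, -0.23, 0.017, 0, 0, 0, 1.2], [0.48, -0.17, 0.017, 0, 0, 0, 1.2], [0.5, -0.1, 0.017, 0, 0, 0, 1.2], [0.51, -0.04, 0.017, 0, 0, 0, 1.2], [0.51, 0.03, 0.017, 0, 0, 0, 1.2], [0.5, 0.09, 0.017, 0, 0, 0, 1.2], [0.49, 0.16, 0.017, 0, 0, 0, 1.2], [0.46, 0.22, 0.017, 0, 0, 0, 1.2]])

```text
time: 20.2
position: [0.5887, -0.0244, 0.0545]
tcp_rot: [[0.975, 0.223, -0.001], [0.223, -0.975, 0.002], [-0.0, -0.002, -1.0]]
wrist_force: [-1.2, 1.7, -2.4]
grip_width: 0.0159
gripper_force: 58.7
```

```bash
python3 look.py
```

```text
20.2 [ 0.5887 -0.0244  0.0545] -77.1 0.0159 [-1.2  1.7 -2.4] [-0.18  0.43 -0.17  0.98  0.    2.74]
red (array([202.42758621, 249.03103448]), array([189, 231,  27,  33, 290], dtype=int32))
blue (array([283.33422282, 294.52101401]), array([ 266,  259,   37,   60, 1499], dtype=int32))
```

>>> step_arm(deltas=[[0.43, 0.28, 0.017, 0, 0, 0, 1.2], [0.39, 0.33, 0.017, 0, 0, 0, 1.2], [0.34, 0.38, 0.017, 0, 0, 0, 1.2], [0.29, 0.42, 0.017, 0, 0, 0, 1.2], [0.24, 0.46, 0.017, 0, 0, 0, 1.2], [0.17, 0.48, 0.017, 0, 0, 0, 1.2], [0.11, 0.5, 0.017, 0, 0, 0, 1.2], [0.04, 0.51, 0.017, 0, 0, 0, 1.2]])

```text
time: 21.05
position: [0.6176, -0.0543, 0.054]
tcp_rot: [[0.975, 0.223, 0.003], [0.223, -0.975, -0.001], [0.003, 0.001, -1.0]]
wrist_force: [4.3, 1.9, -0.9]
grip_width: 0.0159
gripper_force: 58.8
```

>>> step_arm(deltas=[[0, 0, 0, 0, 0, 0, 1.2], [0, 0, 0, 0, 0, 0, 1.2], [0, 0, 0, 0, 0, 0, 1.2]])

```text
time: 21.35
position: [0.6177, -0.0546, 0.0541]
tcp_rot: [[0.975, 0.222, 0.004], [0.222, -0.975, -0.002], [0.003, 0.002, -1.0]]
wrist_force: [5.8, 1.5, -2.7]
grip_width: 0.016
gripper_force: 58.8
```

```bash
python3 kn.py
python3 - <<'E'
from h import *
o=[]
for n,box in(("scene",(220,190,310,260)),("side",(270,170,360,260))):
    c=dict(np.load(n+"k.npz")); x0,y0,x1,y1=box; q=c["pixels"][y0:y1,x0:x1].astype(int); m=(q[...,2]>q[...,0]*1.5+8).astype(np.uint8)
    k,l,s,ce=cv2.connectedComponentsWithStats(m); i=1+np.argmax(s[1:,4]); print(n,ce[i]+[x0,y0],s[i]); o.append(ray(c,*(ce[i]+[x0,y0])))
    print('red',blob(c["pixels"],'red',(275,180,320,250)))
print(tri(o))
E
```

```text
21.35 [ 0.6177 -0.0546  0.0541] -77.2 0.016 [ 5.8  1.5 -2.7] [-0.22  0.48 -0.09  1.   -0.    2.7 ]
red None
blue (array([283.75373134, 299.30503731]), array([ 267,  275,   36,   43, 1072], dtype=int32))
scene (array([268.92857143, 235.68571429]), array([266, 229,   6,  14,  70], dtype=int32))
side (array([317.3125, 204.0625]), array([316, 202,   4,   5,  16], dtype=int32))
[ 0.62006426 -0.05054829  0.09632402]
scene [269.30864198 235.75308642] [46 39  7 15 81]
red (array([297.  , 235.84]), array([295, 233,   5,   7,  25], dtype=int32))
side [317.01923077 207.42307692] [45 31  5 14 52]
red (array([289.66666667, 204.5       ]), array([289, 203,   2,   4,   6], dtype=int32))
[ 0.61533946 -0.05197292  0.09049065]
```

```bash
python3 -c "
from workcell import robot
print(robot.job_done())"
```

```text
the job is handed in; nothing more can be done
None
```

The job is handed in; I estimate the keeper bar shut, the bolt about 16 mm in (drop plus one turn forward, within the 13.6–18.3 mm window), and the blue knob held still at about 59 N.

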